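Shut the drying drawer and start the dryer with its pulled-off knob

ROBOT

A 7-joint arm with a two-finger parallel gripper is mounted at the origin on a cart in front of the work surface, level with it; the furniture and walls round the work are solid. World frame = base frame: x ahead of the robot, y to its left, z up, the work surface at z = 0. Lengths are in m, angles in rad, forces in N, time in s.
With the tool pointing down it reaches from about 0.35 to 0.9 m from the base axis. Payload 8.1 kg.
Tool frame: the origin (TCP) lies where the fingers leave the gripper's body, on its centre line; the fingertips stand 66 mm ahead of it and the grasp point (between the pads) lies 47 mm ahead of it; z points along the fingers, y is the line along which they close (so a half turn about z gives the same grasp; the last joint's range is limited). The gripper opens to 92 mm and grips with 3 to 60 N. Pads are 19 mm wide; open, the fingers measure 130 mm over their backs; the gripper's body (75 mm by 190 mm) begins 47 mm behind the grasp point.
Start: joints at [-1.221, 0.434, 0.025, 1.573, -0.012, 1.134, -0.075], TCP at [0.273, 0.562, 0.292] pointing down, gripper open.
Joint ranges: [-2.62, 2.62], [-0.44, 2.09], [-1.27, 1.32], [0.08, 2.57], [-1.32, 4.46], [0.12, 2], [-2.74, 2.74]. Speed limits (rad/s): [2.22, 2.22, 3.01, 3.01, 3.14, 3.14, 3.14].

INTERFACE

Orientations are given as a rotation vector (axis times angle).
In Python, from cell import arm gives the robot as it stands.
- The arm moves only by the tool send_rows, never from a script. Its argument "motion" is text: rows parted by semicolons, each of 7 numbers parted by spaces: the closure, from 0 (fully open) to 1 (shut), then the shift along the world's x, y, z in m, then the turn, a rotation vector about the world's x, y, z in degrees. A call has 1 to 5 rows; each row shifts and turns the commanded pose from where the row before left it; what a row does not reach is not made up. A row lasts 1/8 s, in which the tool goes at most 62.5 mm and 10.7 degrees, less where a joint would pass 70% of its speed; a pose out of reach is approached as far as the arm can. A call is refused whole if a number of a shift passes 0.0625 or a number of a turn 10.7, either way. A call with a gripper value outside its range is refused whole. The fingers move at their own pace and stop on an object; "force" is the grip in N (left out, the last holds). Time passes only in rows, so rows that do not move let the fingers close. It gives the time, the measured TCP pose, the force, the opening and the grip force at its end, in the units of the state.
- arm.observe(): the state, without advancing time (a new reading comes with each control period).
- arm.get_image(name): name is "side" or "top"; returns (picture, depth): 384x512x3 uint8, blue, green, red; 384x512 float32, m along the optical axis (not along the pixel's ray), 0 where there is no reading.
- arm.camera_model(name): a dict with "fx", "fy", "cx", "cy" (pixels), "view" (4x4, takes a point from world to camera coordinates). Camera axes: x right, y down, z forward; pixel columns grow to the right and rows downward; lengths in m; the calibration is good to about 2 mm. A picture is of the moment at which its call begins. camera_model takes no time and is no camera call.
- arm.sign_off(): hands the job in; it is judged then, once.
The state is a dict: "clock": time; "joints": joint angles; "dq": joint speeds; "joint_efforts": joint torques, N m; "position": TCP position; "ee_rot": TCP orientation; "force": force on the tool from outside, world axes, zero at the start; "ft_torque": the same for the moment, N m; "width": opening from 0.0 (shut) to 1.0 (fully open); "gripper_force": force on a finger pad.
Only numpy, scipy, OpenCV 4.12 (cv2) and the standard library are available. Lean on these libraries where they do the work, as an engineer would, in place of code of your own. Each camera call takes 0.05 s, during which the arm holds its last target. There are 200 camera calls.

TASK

The sugar ribbons are loaded in the small drying box: first push its drawer fully shut. Then take the loose black control knob, turn it so that the flat in its bore matches the flat of the D-shaped shaft on top of the box, push it fully onto the shaft, and press the shaft down to its stop, as the dryer only runs while its knob is held down: finish while holding it so, the gripper still on the knob and keeping it pressed down. Leave the steel ring cutter and the marker in front of the sugar warmer where they are.

Things in the scene. Friction and masses are not known exactly. Their poses are not given: they have to be found in the camera images.
- dryer: the small drying box, fixed to the worktop: white case 160 deep (x) x 200 wide (y) x 95 mm high, steel front, black vent slots. Origin: centre of its underside; z up, its front (with the drawer) faces its own -x, roughly towards the robot.
- dryer_drawer0 (a joint): how far the drawer is out, m: 0 = fully shut, starts 0.04 to 0.065. It slides along the dryer's x axis (shut = towards +x), about 1 N of friction, stays where it is left. The front panel is 194 mm wide, from 15 to 82 mm above the worktop, 15 mm thick; its outer face lies 80 mm in front of the dryer's origin when shut.
- dryer_drawer0_handle (a point): middle of the drawer's bar handle: a round steel bar about 10 mm thick along the dryer's y, 100 mm long, its axis 35 mm in front of the panel's outer face and 57 mm above the worktop.
- bushing: round aluminium plate, 60 mm diameter and 3 mm thick, fixed on top of the dryer round the start shaft, 15 mm towards the front and 45 mm to the -y side of the dryer's origin. Origin: centre of its underside, 95 mm above the worktop, on the shaft's axis; z up; its x axis points the way the shaft's flat faces, where it bears a black index mark. It carries the shaft and does not turn.
- shaft_tip (a point): centre of the top end of the steel start shaft: upright, 16 mm diameter with one flat 3.5 mm from the axis (D-shape), it does not turn. The tip is 27 mm above the dryer's top (122 mm above the worktop) when not pressed; its edge has a 2 mm chamfer. z up; x points out of the flat.
- start_shaft (a joint): how far the shaft is pressed down, m: 0 = up, 0.006 = on its stop. A spring pushes it up with 5 N at the top, 8 N at the stop.
- knob: the loose black control knob, standing upright, bore down: round skirt 46 mm diameter, 21 mm high, on it a bar grip along its x axis, 12 mm wide (y), 42 mm long, from 21 to 42 mm above the underside, with a small beak and white line at the +x end. Origin: centre of the underside; z up. About 80 g. On the shaft and pressed to the stop, its underside is 5 mm above the dryer's top.
- knob_seat (a point): centre of the ceiling of the bore in the knob's underside, 16 mm above the underside; it meets the shaft's tip when the knob is fully on. The bore is a D, 1 mm larger all round than the shaft, with a chamfered mouth; its flat lies on the knob's +x (beak) side, so the beak must point the way the shaft's flat faces.
- knob_grip (a point): middle of the knob's bar grip, on the axis, 31 mm above the underside.
- ring_cutter: bystander: round steel ring cutter, 52 mm diameter, 34 mm high, open ring standing on the worktop; origin: centre of its underside.
- marker: bystander: white marker pen with black cap, 133 mm long, 15 mm thick, lying on the worktop; origin: centre of its underside.
Things that resemble listed ones, but are neither listed nor needed, are in the scene too. Leave any green or orange look-alike of the knob alone.

How it is judged:
On the way, in this order (a step that is already met when the one before it is completed fails the run):
1. the drawer is fully shut (value of joint dryer_drawer0 below 0.004 m), for 0.2 s.
2. the knob is fully on the shaft, the drawer still shut (distance between knob_seat and shaft_tip below 0.005 m and angle between knob's own z axis and vertical below 0.12 rad and angle between the x axis of knob and the x axis of bushing, either way round below 0.3 rad and value of joint dryer_drawer0 below 0.006 m), for 0.1 s.
At the end, for the whole second after the job is handed in: The drawer is shut (within 6 mm); the knob sits fully on the shaft (bore ceiling within 4 mm of the shaft's tip, flats matching, upright within 0.1 rad); the shaft is held down more than 4 mm of its 6 mm by the knob, which the gripper's fingers still press, through the last second (value of joint dryer_drawer0 below 0.006 m and distance between knob_seat and shaft_tip below 0.004 m and angle between knob's own z axis and vertical below 0.1 rad and angle between the x axis of knob and the x axis of bushing, either way round below 0.3 rad and value of joint start_shaft above 0.004 m and contact force between knob and bushing above 3 N and contact force between the fingers and knob above 2 N); the arm keeps its last pose, push and grip.
It fails at once if the ring cutter is shifted (distance of ring_cutter from where it was at the start of the episode above 0.03 m).
It fails at once if the marker is shifted (distance of marker from where it was at the start of the episode above 0.03 m).
It also fails if it takes over 58 s, if anything falls off the work surface, if the arm or the gripper's body presses on something with over 40 N, if the wrist force passes 120 N, or if a joint passes its speed limit or range.

## Working session

There is one attempt and no reset: what is moved stays moved. The work goes in short steps, Python scripts to look and compute and a tool call to move; the robot and the scene stay as the last step left them, time stands still between calls to the robot, and variables do not carry over. Pictures are saved under pics/ and viewed, at most 10 in all, crops included, and the job is handed in when it is done.

Besides the shell and the picture viewer there is one more tool, called after "Request:" as name(argument=value, ...) on one line, values as JSON. send_rows: Moves the arm, as the interface text tells. Its arguments: {"type":"object","properties":{"motion":{"type":"string"},"force":{"type":"number"}},"required":["motion"]}

```bash
ls; mkdir -p pics
cat > h.py <<'E'
import numpy as np, cv2
from cell import arm
def world(name,u,v,z=None,d=None):
    m=arm.camera_model(name); V=np.array(m["view"]); R=V[:3,:3]; c=-R.T@V[:3,3]
    r=R.T@np.array([(u-m["cx"])/m["fx"],(v-m["cy"])/m["fy"],1.])
    return c+r*(d if d is not None else (z-c[2])/r[2])
def pix(name,p):
    m=arm.camera_model(name); q=np.array(m["view"])@np.append(p,1)
    return m["fx"]*q[0]/q[2]+m["cx"], m["fy"]*q[1]/q[2]+m["cy"]
E
python3 - <<'E'
from h import *
for n in("top","side"):
    b,d=arm.get_image(n); cv2.imwrite(f"pics/{n}0.png",b); np.savez(f"{n}0.npz",b=b,d=d)
    m=arm.camera_model(n); V=np.array(m["view"]); print(n,-V[:3,:3].T@V[:3,3],V[:3,:3].round(2).tolist(),m["fx"])
print(arm.observe())
E
```

```text
pics
top [0.36138932 0.02430453 1.04110642] [[-0.02, -1.0, -0.0], [-0.99, 0.03, -0.13], [0.13, 0.0, -0.99]] 374.6741156069452
side [-0.06044531 -1.01306891  0.97163664] [[0.89, -0.46, 0.0], [-0.27, -0.53, -0.81], [0.37, 0.71, -0.59]] 461.73182500068566
{'clock': 0.1, 'joints': array([-1.22057186,  0.43511484,  0.02495822,  1.57398446, -0.01163483,
        1.13402323, -0.07512022]), 'dq': array([-6.88307539e-05, -1.47940587e-03, -1.10812165e-04, -3.29206760e-03,
       -1.35548116e-04,  1.55755574e-03,  8.84971011e-04]), 'joint_efforts': array([ 3.86515138e-03, -6.69119310e+01,  9.88321379e-01, -3.15143430e+01,
       -6.05146727e-02,  3.72259459e-02,  6.26434576e-05]), 'position': array([0.27330539, 0.5616686 , 0.29155548]), 'ee_rot': array([-7.05320855e-01, -3.06116138e+00,  2.14650477e-03]), 'force': array([ 0.69426763, -0.69329185, -0.11417149]), 'ft_torque': array([-0.000678  ,  0.04058362,  0.01054807]), 'gripper_force': 0.0, 'width': 1.0014768222869561}
```

View pics/top0.png

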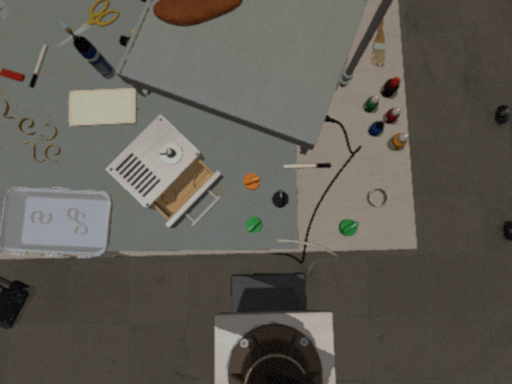

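View pics/side0.png

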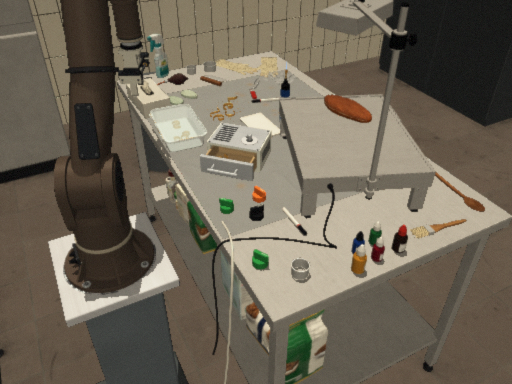

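Top view: the dryer is at about (160,170) with its drawer front at lower right (195,195). The shaft is at (169,151). Candidates for the knob are black (280,198), orange (251,182), green (255,225) and (348,228), and dark objects at the edge, (503,114), (508,230) and (122,40). The black one at (280,198) fits the description, so I'll check it in one crop.

Run:
```python
from h import *
b=np.load("top0.npz")["b"]; s=np.load("side0.npz")["b"]
f=lambda a,s:cv2.resize(a,None,fx=s,fy=s,interpolation=cv2.INTER_CUBIC)
A=f(b[178:218,260:300],10); B=f(b[130:175,145:195],8)
S=f(s[180:230,235:285],8)
o=np.zeros((600,800,3),np.uint8)
A=A[:300] if 0 else cv2.resize(A,(300,300)); o[:300,:300]=A
o[:360,310:710]=B
o[300:600,:300]=cv2.resize(S,(300,300))
o[365:600,310:725]=cv2.resize(s[115:182,195:275],(415,235),interpolation=cv2.INTER_CUBIC)
cv2.imwrite("pics/crop1.png",o)
```

```text
(no output)
```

View pics/crop1.png

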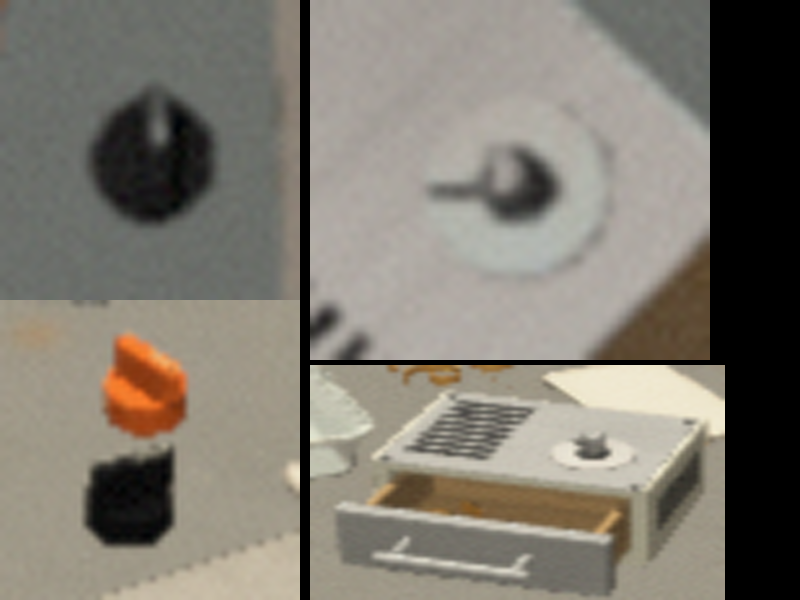

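The crop confirms the black knob at (280,198), beak and white line pointing up in the picture (about +x). The bushing at (169,153) has its index mark pointing left (about +y). Next I measure the poses.

```bash
cat >> h.py <<'E'
def cloud(name,d):
    m=arm.camera_model(name); V=np.array(m["view"]); R=V[:3,:3]; t=V[:3,3]
    v,u=np.indices(d.shape); P=np.stack([(u-m["cx"])/m["fx"]*d,(v-m["cy"])/m["fy"]*d,d],-1)
    return (P-t)@R
E
python3 - <<'E'
from h import *
D=np.load("top0.npz"); b,d=D["b"],D["d"]; P=cloud("top",d)
h=cv2.cvtColor(b,cv2.COLOR_BGR2HSV); sub=np.zeros(d.shape,bool); sub[100:240,90:240]=1
print("table z",np.median(P[160:200,215:240,2]))
# dryer top
M=sub&(abs(P[...,2]-.095)<.012)&(d>0)
n,l,st,_=cv2.connectedComponentsWithStats(M.astype(np.uint8)); k=1+np.argmax(st[1:,4])
q=P[l==k][:,:2].astype(np.float32); r=cv2.minAreaRect(q*1000); print("case top",r,cv2.boxPoints(r).round().tolist(), np.median(P[l==k][:,2]))
# drawer front panel top & handle heights
for a,c in((.07,.088),(.045,.066)):
    M2=sub&(P[...,2]>a)&(P[...,2]<c); n,l,st,ce=cv2.connectedComponentsWithStats(M2.astype(np.uint8))
    for i in range(1,n):
        if st[i,4]>12: print(a,c,st[i],cv2.minAreaRect(P[l==i][:,:2].astype(np.float32)*1000))
# knob
M=np.zeros(d.shape,np.uint8); M[180:215,265:297]=(b[180:215,265:297].max(2)<75); 
n,l,st,ce=cv2.connectedComponentsWithStats(M); k=1+np.argmax(st[1:,4]); print("knob",st[k],ce[k],world("top",*ce[k],z=.021), "maxz",P[l==k][:,2].max())
K=cv2.resize(b[178:218,260:300],None,fx=10,fy=10,interpolation=cv2.INTER_CUBIC).max(2)
c,_=cv2.findContours((K<65).astype(np.uint8),cv2.RETR_EXTERNAL,cv2.CHAIN_APPROX_NONE); c=max(c,key=cv2.contourArea)
W=np.array([world("top",(x+.5)/10-.5+260,(y+.5)/10-.5+178,z=.021)[:2] for x,y in c[:,0]])*1000
print("knob contour circle",cv2.fitEllipse(W.astype(np.float32)),W.min(0),W.max(0), "far",W[np.argmax(W[:,0])])
# bushing: mark and plate
B=cv2.resize(b[130:175,145:195],None,fx=10,fy=10,interpolation=cv2.INTER_CUBIC)
np.set_printoptions(linewidth=250); 
print(b[143:163,156:186].max(2))
E
```

```text
table z 0.0015370477574549206
case top ((557.33837890625, 296.96759033203125), (151.02688598632812, 200.6616668701172), 45.29444885253906) [[433.0, 314.0], [576.0, 173.0], [682.0, 280.0], [539.0, 421.0]] 0.09625061459717629
0.07 0.088 [152 157  70  71 707] ((480.3662109375, 218.71212768554688), (79.1704330444336, 193.28271484375), 45.32865524291992)
0.045 0.066 [171 175  52  53 348] ((439.4518737792969, 176.48658752441406), (41.4631462097168, 189.42330932617188), 45.09389877319336)
0.045 0.066 [ 90 190  22  50 990] ((424.2810363769531, 444.0092468261719), (130.49668884277344, 55.552249908447266), 1.268715262413025)
0.045 0.066 [154 201  16  16  29] ((435.71234130859375, 285.8566589355469), (59.04737091064453, 0.9414567947387695), 45.10500717163086)
knob [272 190  17  18 209] [279.88038278 199.15311005] [ 0.4557513  -0.02969608  0.021     ] maxz 1.0411064206996228
knob contour circle ((455.44476318359375, -29.60370635986328), (42.8107795715332, 44.121768951416016), 17.19257164001465) [433.54121935 -51.68398129] [480.02882333  -7.74063309] far [480.02882333 -27.64012693]
[[161 161 164 
[... 1746 characters left out ...]
179 174 158 128 106 105 107 121 134 162 182 178 181 179 181 172 161 167 175 176 174]
 [179 175 174 179 176 178 183 183 177 181 180 177 169 166 159 166 165 171 181 179 184 179 180 181 159 152 168 175 177 174]
 [173 176 176 176 177 172 178 180 179 181 179 183 181 184 183 181 181 183 183 180 180 182 178 163 142 150 171 174 178 174]
 [176 178 178 179 176 172 170 178 182 181 182 182 182 183 181 181 184 183 181 183 183 177 169 156 151 162 175 176 175 174]
 [176 178 177 178 173 173 176 176 180 179 183 186 179 183 184 184 181 183 184 183 180 168 156 161 166 173 173 178 173 175]
 [177 177 175 175 176 169 172 173 172 176 181 183 184 184 183 183 181 179 179 172 163 148 144 166 177 176 175 176 176 178]]
```

Run:
```python
from h import *
D=np.load("top0.npz"); b,d=D["b"],D["d"]; P=cloud("top",d)
yaw=np.radians(45.29); ex=np.array([np.cos(yaw),np.sin(yaw)]); ey=np.array([-ex[1],ex[0]])
o=np.array([610.5,350.5])-80*ex; sh=o-15*ex-45*ey
print("origin",o,"bushing pred",sh, "pixel",pix("top",[*sh/1000,.098]),"tip px",pix("top",[*sh/1000,.122]), "side px",pix("side",[*sh/1000,.122]))
# plate circle by bright threshold vs case: fit with depth-free colour: hue/sat
h=b[130:180,145:200].astype(int); print("plate/case bgr",b[160,169],b[140,160])
diff=(h[...,0]-h[...,2])
M=(diff>np.mean([int(b[160,169][0])-int(b[160,169][2]),int(b[140,160][0])-int(b[140,160][2])])).astype(np.uint8)
M=cv2.medianBlur(M,3); n,l,st,ce=cv2.connectedComponentsWithStats(M); k=l[30,24]; print(st[k],ce[k]+[145,130])
c,_=cv2.findContours((l==k).astype(np.uint8),cv2.RETR_EXTERNAL,cv2.CHAIN_APPROX_NONE); 
W=np.array([world("top",x+145,y+130,z=.098)[:2] for x,y in c[0][:,0]],np.float32)*1000; print(cv2.minEnclosingCircle(W),cv2.fitEllipse(W))
m0=world("top",159.5,153.4,z=.098)[:2]*1000; m1=world("top",165,153.45,z=.098)[:2]*1000
for s in(sh,): v=m0-s; print("mark yaw from center",np.degrees(np.arctan2(v[1],v[0])),np.linalg.norm(v))
v=m0-m1; print("mark yaw line",np.degrees(np.arctan2(v[1],v[0])))
# handle: points in dryer frame
q=(P[...,:2]*1000-o); X=q@ex; Y=q@ey; Z=P[...,2]*1000
m=(abs(Y)<40)&(X<-100)&(X>-200)&(Z>40)&(Z<75); print("handle X",np.percentile(X[m],[5,50,95]),"Z",np.median(Z[m]))
m=(abs(Y)<90)&(X<-80)&(X>-160)&(Z>76)&(Z<88); print("panel X",np.percentile(X[m],[5,50,95]))
# knob white line
k=b[186:214,268:294]; s=k.max(2).astype(int)
np.set_printoptions(linewidth=200); print(s[2:16,6:20])
g=arm.camera_model("side")
for z,p in((.021,(455.4,-29.6)),): print(pix("side",[p[0]/1000,p[1]/1000,z]),pix("top",[p[0]/1000,p[1]/1000,.042]))
```

```text
origin [554.2185    293.6458642] bushing pred [575.64617014 251.32736999] pixel (np.float64(170.59024033248215), np.float64(152.63421058661802)) tip px (np.float64(168.2986503488837), np.float64(150.56040306599147)) side px (np.float64(250.12910335632355), np.float64(134.5704321501151))
plate/case bgr [179 183 179] [149 156 160]
[ 19  20  17  15 121] [171.11570248 158.        ]
((561.469970703125, 248.24717712402344), 21.15794563293457) ((562.6602172851562, 248.34756469726562), (29.465688705444336, 38.40325927734375), 34.25008773803711)
mark yaw from center 92.55893251759423 28.54328078594602
mark yaw line 87.99676959098677
handle X [-183.85410112 -171.30579477 -124.47082579] Z 61.75435490323243
panel X [-144.0682634  -137.1494439  -129.67165046]
[[107 115 114 111 114 113 109 111 113 108 114 111 112 112]
 [112 110 109 110 109  94  89  93 106 112 114 111 111 111]
 [112 107 107 106  90  71  77  82  84 101 109 109 111 112]
 [109 107  96  73  59  55  76  78  61  63  88 106 110 110]
 [100  81  63  38  36  51  76  78  43  33  52  79 103 109]
 [ 80  50  34  29  27  45  77  84  47  18  22  49  78 107]
 [ 59  32  29  27  23  48  89 100  52  14  12  28  55  76]
 [ 39  28  28  31  29  48  93 111  65   8  24  27  34  57]
 [ 28  25  33  25  26  46  83 104  55  20  13  25  26  40]
 [ 30  34  31  28  29  37  56  62  36  12  19  24  24  36]
 [ 29  31  27  32  22  27  38  34  24  21  12  32  24  40]
 [ 31  27  26  31  22  30  31  25  26  11  16  26  34  42]
 [ 32  30  30  34  30  28  32  26  25  12  19  26  28  36]
 [ 32  27  33  31  21  29  31  36  22   9  22  26  27  36]]
(np.float64(256.32764816744645), np.float64(212.03994560445543)) (np.float64(280.2409014949566), np.float64(198.55159132325488))
```

Run:
```python
from h import *
bs,ds=zip(*[arm.get_image("top") for _ in range(8)])
b=np.mean(bs,0); d=np.median(ds,0); np.savez("top1.npz",b=b,d=d); P=cloud("top",d)*1000
np.set_printoptions(linewidth=220,suppress=True,precision=0)
print("shaft z"); print(P[146:160,163:177,2])
print("knob z"); print(P[188:210,270:290,2])
q=P[140:165,155:185].reshape(-1,3); q=q[(q[:,2]>113)]; print("tip",len(q),q.mean(0).round(1),q.min(0),q.max(0))
q=P[185:212,268:292].reshape(-1,3); q=q[q[:,2]>33]; print("bar",len(q),q.mean(0).round(1),cv2.minAreaRect(q[:,:2].astype(np.float32)))
e,v=np.linalg.eigh(np.cov(q[:,:2].T)); print(np.degrees(np.arctan2(v[1,1],v[0,1])).round(1),(e**.5).round(1))
```

```text
shaft z
[[ 98.  98.  97.  99.  99.  99.  98.  97.  98.  98.  98.  98. 100.  99.]
 [ 97.  98.  97.  98.  98.  98.  98.  98.  97.  98.  99.  98.  97.  99.]
 [ 99.  98.  99.  99.  98. 120. 120. 120. 100.  98.  98.  98.  98.  98.]
 [ 97.  98.  99.  98.  98. 123. 122. 122. 121. 100. 100.  98.  99.  99.]
 [ 98.  99.  98.  98. 100. 122. 122. 122. 122. 116. 100.  99.  98.  98.]
 [ 98.  97.  99.  99. 100. 122. 122. 122. 121. 118. 105. 100. 100. 100.]
 [ 97.  97.  99. 100. 101. 123. 123. 122. 121. 115. 107.  99. 101.  98.]
 [ 99.  98. 100. 100.  99. 122. 121. 120. 119. 114. 105.  98. 100.  99.]
 [ 98.  98.  99.  98. 100. 120. 120. 116. 114. 108. 102. 100.  99.  98.]
 [ 97.  97.  98.  97. 100. 100. 105. 106. 104. 102. 100. 100. 100.  97.]
 [ 98.  98.  97.  98.  98. 100. 102. 101. 100. 100. 100.  98.  99.  98.]
 [ 97.  98.  98.  98.  98.  99. 100.  99. 100. 100.  98.  99.  99.  99.]
 [ 98.  98.  98.  97.  97.  98.  97.  98.  98.  98.  98.  98.  98.  98.]
 [ 98.  99.  99.  98.  99.  97.  99.  98.  98.  98.  97.  98.  99.  98.]]
knob z
[[ 1.  1.  1.  0.  1.  1.  0.  1.  0.  2. -0.  2.  1.  1.  1. 
[... 1263 characters left out ...]
.]
 [ 1.  1.  2.  0. 18. 21. 20. 21. 22. 42. 42. 43. 42. 41. 21. 21. 22.  1.  2.  1.]
 [ 2.  1.  0. -0.  2. 16. 21. 21. 21. 40. 43. 42. 41. 41. 21. 22.  1.  2.  1.  1.]
 [ 1.  2.  2.  2.  1.  1. 11. 21. 21. 24. 23. 22. 21. 20. 19.  1.  0.  1. -0.  0.]
 [ 2.  1.  0.  2.  1.  2.  1.  0.  5. 13. 12. 11. 13.  1.  1.  0.  1.  0.  1.  1.]
 [ 1.  1.  2.  2.  1.  2.  2.  1.  2.  1.  1.  1.  1.  1.  1.  1.  1.  1.  1.  3.]
 [ 1.  4.  3.  1. -0.  1.  1.  2.  0.  1. -0.  2.  2.  2. -0.  2.  2.  1.  0.  1.]]
tip 31 [574. 248. 120.] [567. 243. 114.] [583. 253. 123.]
bar 74 [458. -31.  42.] ((459.5984191894531, -31.84282684326172), (10.97708511352539, 43.27858352661133), 88.2781982421875)
-179.1 [ 4. 13.]
```

Request:
send_rows(motion="1 .01 -.036 -.008 0 0 -9;1 .01 -.036 -.008 0 0 -9;1 .01 -.036 -.008 0 0 -9;1 .01 -.036 -.008 0 0 -9", force=20)

```text
clock: 1.0
position: [0.3137, 0.4169, 0.2601]
ee_rot: [-1.624, -2.689, -0.001]
force: [0.8, 1.0, 0.1]
width: 0.612
gripper_force: 0.0
```

Request:
send_rows(motion="1 .01 -.036 -.008 0 0 -9;1 .01 -.036 -.008 0 0 -9;1 .01 -.036 -.008 0 0 -9;1 .01 -.036 -.008 0 0 -9")

```text
clock: 1.5
position: [0.3537, 0.273, 0.2283]
ee_rot: [-2.375, -2.056, -0.001]
force: [0.3, 0.2, 0.3]
width: 0.18
gripper_force: 0.0
```

Request:
send_rows(motion="1 .01 -.036 -.008 0 0 -9;1 .01 -.036 -.008 0 0 -9;1 .01 -.036 -.008 0 0 -9;1 .01 -.036 -.008 0 0 -10;1 0 0 0 0 0 0")

```text
clock: 2.12
position: [0.3937, 0.1276, 0.1961]
ee_rot: [2.905, 1.195, -0.001]
force: [-1.0, 1.0, 0.5]
width: 0.004
gripper_force: 0.0
```

Request:
send_rows(motion="1 0 .003 -.042 0 0 0;1 0 0 -.042 0 0 0;1 .014 .0142 0 0 0 0;1 .014 .0142 0 0 0 0;1 .014 .0142 0 0 0 0")

```text
clock: 2.75
position: [0.4352, 0.1769, 0.112]
ee_rot: [-2.9, -1.208, 0.002]
force: [0.2, -1.5, -1.4]
width: 0.01
gripper_force: 0.8
```

Request:
send_rows(motion="1 .008 .0082 0 0 0 0;1 .007 .0072 0 0 0 0;1 0 0 0 0 0 0")

```text
clock: 3.12
position: [0.4509, 0.1917, 0.1124]
ee_rot: [-2.901, -1.205, -0.001]
force: [-0.2, -0.3, -0.2]
width: 0.003
gripper_force: 0.0
```

Request:
send_rows(motion="1 .0035 .0035 0 0 0 0;1 .0035 .0035 0 0 0 0;1 0 0 0 0 0 0")

```text
clock: 3.5
position: [0.4579, 0.1983, 0.1123]
ee_rot: [2.902, 1.204, 0.001]
force: [-0.2, -0.3, 0.1]
width: 0.004
gripper_force: 0.0
```

Request:
send_rows(motion="1 .0025 .0025 0 0 0 0;1 .0015 .0015 0 0 0 0;1 0 0 0 0 0 0")

```text
clock: 3.88
position: [0.461, 0.2015, 0.1121]
ee_rot: [2.902, 1.203, -0.002]
force: [-2.6, -2.3, 2.4]
width: 0.002
gripper_force: 2.1
```

Request:
send_rows(motion="1 .0015 .0015 0 0 0 0;1 .001 .001 0 0 0 0;1 0 0 0 0 0 0")

```text
clock: 4.25
position: [0.4613, 0.2018, 0.1116]
ee_rot: [2.902, 1.201, -0.011]
force: [-9.7, -10.8, 10.0]
width: 0.007
gripper_force: 7.2
```

Run:
```python
from h import *
b,d=arm.get_image("side"); t,dt=arm.get_image("top")
o=np.zeros((600,800,3),np.uint8); o[:400,:480]=cv2.resize(b[100:200,180:300],(480,400),interpolation=cv2.INTER_CUBIC)
o[:400,485:800]=cv2.resize(t[110:250,100:210],(315,400)); cv2.imwrite("pics/drw.png",o[:400])
```

```text
(no output)
```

View pics/drw.png

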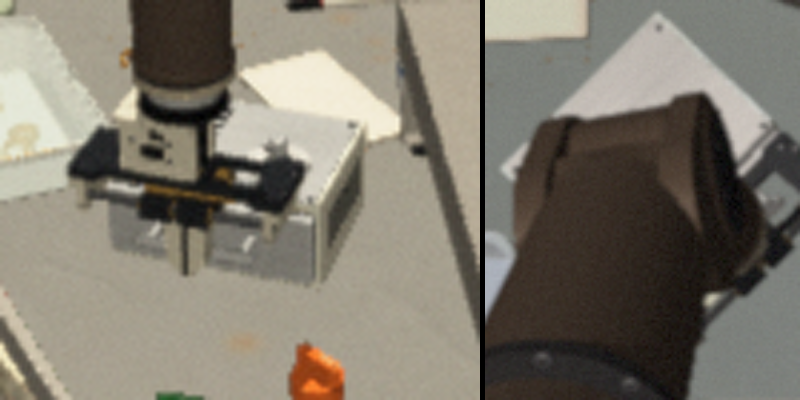

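The side crop shows the drawer panel flush with the case at (200,240). With 14 N at the stop it is shut. Now I back off and go over the knob.

Request:
send_rows(motion="1 -.015 -.015 0 0 0 0;1 -.01 -.01 .02 0 0 0;1 0 0 .05 0 0 0", force=25)

```text
clock: 4.72
position: [0.4375, 0.1786, 0.1817]
ee_rot: [2.902, 1.202, -0.006]
force: [0.4, 1.2, -0.2]
width: 0.003
gripper_force: 0.0
```

Request:
send_rows(motion="0 .004 -.042 0 0 0 -8.9;0 .004 -.042 0 0 0 -8.9;0 .004 -.042 0 0 0 -8.9;0 .004 -.042 0 0 0 -8.9;0 .004 -.042 0 0 0 -8.9")

```text
clock: 5.35
position: [0.4596, -0.0315, 0.1826]
ee_rot: [-3.141, -0.008, -0.003]
force: [-0.5, 1.2, -0.3]
width: 0.499
gripper_force: 0.0
```

Request:
send_rows(motion="0 0 0 0 0 0 0;0 0 0 0 0 0 0")

```text
clock: 5.6
position: [0.4592, -0.0299, 0.1822]
ee_rot: [-3.141, -0.017, -0.001]
force: [-0.8, 0.0, -0.2]
width: 0.713
gripper_force: 0.0
```

Run:
```python
from h import *
from scipy.spatial.transform import Rotation as R
s=arm.observe(); r=R.from_rotvec(s["ee_rot"]).as_matrix(); print(s["position"],np.degrees(np.arctan2(r[1,1],r[0,1])),r[:,2],s["joints"],s["width"])
ds=[arm.get_image("top") for _ in range(4)]; d=np.median([x[1] for x in ds],0); P=cloud("top",d)*1000
X,Y=np.indices(d.shape)
m=(P[...,0]>480)&(P[...,0]<640)&(P[...,1]>180)&(P[...,1]<330)&(P[...,2]>113)&(P[...,2]<127); print("shaft visible pts",m.sum(),P[m].mean(0) if m.any() else 0)
q=(P[...,:2]-[554.2,293.6]); yaw=np.radians(45.29); u=q@[np.cos(yaw),np.sin(yaw)]; v=q@[-np.sin(yaw),np.cos(yaw)]
m=(abs(v)<90)&(u<-60)&(u>-140)&(P[...,2]>75)&(P[...,2]<90); print("panel top u",np.percentile(u[m],[5,50,95]) if m.any() else 0,m.sum())
```

```text
[ 0.45922184 -0.02986828  0.1822275 ] -89.36166584717617 [ 3.45442747e-04  3.19767220e-04 -9.99999889e-01] [-0.64189229  0.37206835  0.76744483  2.13859128 -0.37377672  0.76453261
 -1.19367853] 0.7131529948267996
shaft visible pts 30 [574.54405495 248.18828937 120.401345  ]
panel top u [-80.39172561 -74.50322251 -67.62522236] 405
```

Request:
send_rows(motion="0 -.002 -.001 -.045 0 0 0;0 0 0 -.040 0 0 0;0 0 0 -.007 0 0 0;0 0 0 0 0 0 0", force=25)

```text
clock: 6.3
position: [0.4571, -0.0314, 0.0906]
ee_rot: [3.141, 0.016, -0.0]
force: [0.2, -0.3, -0.2]
width: 1.0
gripper_force: 0.0
```

Request:
send_rows(motion="1 0 0 0 0 0 0;1 0 0 0 0 0 0;1 0 0 0 0 0 0;1 0 0 0 0 0 0;1 0 0 0 0 0 0", force=25)

```text
clock: 6.92
position: [0.4569, -0.0315, 0.0903]
ee_rot: [-3.142, -0.015, -0.0]
force: [-0.1, 0.4, 0.1]
width: 0.509
gripper_force: 0.0
```

Request:
send_rows(motion="1 0 0 0 0 0 0;1 0 0 0 0 0 0;1 0 0 0 0 0 0")

```text
clock: 7.3
position: [0.4569, -0.0315, 0.0902]
ee_rot: [3.142, 0.015, -0.0]
force: [-0.4, -0.0, -0.4]
width: 0.177
gripper_force: 0.1
```

Request:
send_rows(motion="1 0 0 0 0 0 0;1 0 0 0 0 0 0;1 0 0 0 0 0 0")

```text
clock: 7.68
position: [0.4569, -0.0315, 0.0902]
ee_rot: [3.141, 0.015, -0.0]
force: [-0.6, 0.3, -1.4]
width: 0.13
gripper_force: 25.0
```

Request:
send_rows(motion="1 0 0 .02 0 0 0;1 0 0 .06 0 0 0;1 0 0 .06 0 0 0;1 0 0 0 0 0 0")

```text
clock: 8.18
position: [0.4591, -0.0317, 0.2337]
ee_rot: [-3.14, -0.015, -0.011]
force: [0.2, 0.6, -1.6]
width: 0.125
gripper_force: 25.0
```

Run:
```python
from h import *
print({k:arm.observe()[k] for k in("position","width","gripper_force")})
b,d=arm.get_image("side"); u,v=pix("side",[.457,-.031,.17]); u,v=int(u),int(v); print(u,v)
cv2.imwrite("pics/grip.png",cv2.resize(b[v-45:v+45,u-50:u+50],None,fx=5,fy=5,interpolation=cv2.INTER_CUBIC))
```

```text
{'position': array([ 0.45905056, -0.03172105,  0.23372316]), 'width': 0.12456744715517377, 'gripper_force': 25.000165700912476}
257 173
```

View pics/grip.png

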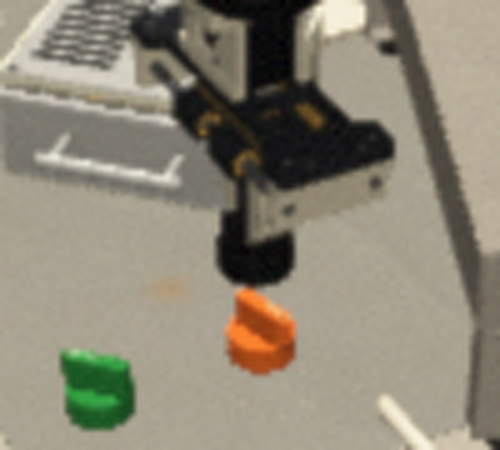

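The crop shows the knob upright in the fingers at (255,250), above the orange look-alike. Next I carry it over the shaft while turning +88°.

Request:
send_rows(motion="1 .0119 .0282 .002 0 0 8.84;1 .0119 .0282 .002 0 0 8.84;1 .0119 .0282 .002 0 0 8.84;1 .0119 .0282 .002 0 0 8.84;1 .0119 .0282 .002 0 0 8.84")

```text
clock: 8.85
position: [0.5159, 0.1103, 0.2385]
ee_rot: [-2.902, -1.203, 0.005]
force: [0.8, 0.3, -0.3]
width: 0.125
gripper_force: 25.0
```

Request:
send_rows(motion="1 .0119 .0282 0 0 0 8.84;1 .0119 .0282 0 0 0 8.84;1 .0119 .0282 0 0 0 8.84;1 .0119 .0282 0 0 0 8.84;1 .0119 .0282 0 0 0 8.84")

```text
clock: 9.48
position: [0.5754, 0.2511, 0.2379]
ee_rot: [-2.235, -2.205, 0.005]
force: [-0.1, 0.4, -0.8]
width: 0.127
gripper_force: 25.0
```

Request:
send_rows(motion="1 0 0 0 0 0 0;1 0 0 -.03 0 0 0;1 0 0 -.015 0 0 0;1 0 0 0 0 0 0;1 0 0 0 0 0 0")

```text
clock: 10.1
position: [0.5746, 0.2511, 0.1942]
ee_rot: [-2.241, -2.198, 0.002]
force: [-2.8, 4.5, 3.9]
width: 0.131
gripper_force: 25.0
```

Run:
```python
from h import *
from scipy.spatial.transform import Rotation as R
s=arm.observe(); r=R.from_rotvec(s["ee_rot"]).as_matrix(); print(s["position"],np.degrees(np.arctan2(r[1,1],r[0,1])),r[:,2],s["joints"],s["force"])
b,d=arm.get_image("side"); t,dt=arm.get_image("top"); np.savez("hov.npz",b=b,d=d,t=t,dt=dt)
u,v=map(int,pix("side",[.5755,.2505,.13])); print(u,v)
A=cv2.resize(b[v-30:v+30,u-33:u+33],(660,600),interpolation=cv2.INTER_CUBIC)
cv2.imwrite("pics/hov.png",A)
```

```text
[0.57456789 0.25109811 0.19421685] -1.100516066753599 [-3.07315861e-03  9.73045199e-04 -9.99994804e-01] [-0.73644468  0.54431612  0.35765837  1.70040889 -0.22903199  0.94046131
 -0.30920913] [-2.79364818  4.5294088   3.86955959]
250 132
```

View pics/hov.png

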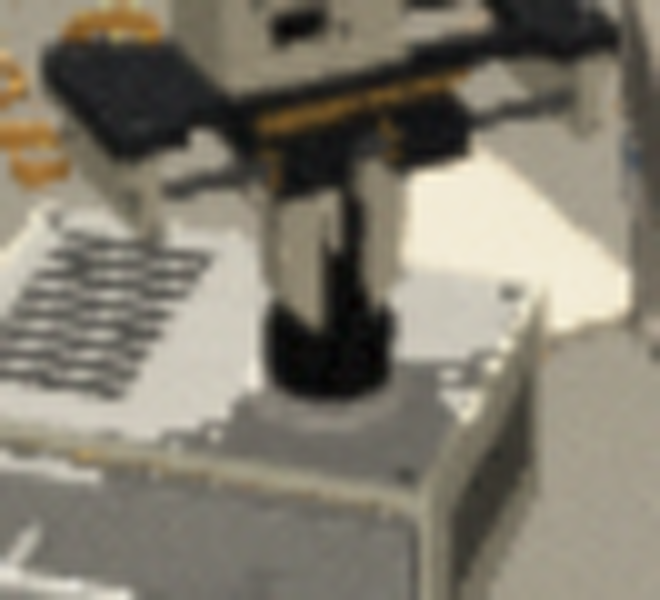

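The knob skirt at (330,350) sits just above the bushing plate. TCP z of 0.194 puts the underside at 0.104, so the bore has gone over the shaft. I'll relieve the side load and press in small steps.

Request:
send_rows(motion="1 -.0007 .001 0 0 0 0;1 0 0 -.002 0 0 0;1 0 0 -.002 0 0 0;1 0 0 0 0 0 0", force=45)

```text
clock: 10.7
position: [0.5747, 0.2514, 0.1908]
ee_rot: [-2.241, -2.2, 0.002]
force: [-3.5, 1.7, 6.2]
width: 0.13
gripper_force: 45.0
```

Request:
send_rows(motion="1 0 0 -.0015 0 0 0;1 0 0 -.0015 0 0 0;1 0 0 0 0 0 0")

```text
clock: 11.08
position: [0.5748, 0.2515, 0.1892]
ee_rot: [-2.241, -2.2, 0.0]
force: [-8.5, 0.5, 16.0]
width: 0.127
gripper_force: 45.0
```

Request:
send_rows(motion="1 -.001 0 0 0 0 0;1 0 0 -.001 0 0 0;1 0 0 0 0 0 0;1 0 0 0 0 0 0")

```text
clock: 11.58
position: [0.5747, 0.2514, 0.1891]
ee_rot: [2.242, 2.2, 0.003]
force: [-7.1, -0.6, 20.7]
width: 0.128
gripper_force: 45.1
```

Run:
```python
from h import *
from scipy.spatial.transform import Rotation as R
s=arm.observe(); r=R.from_rotvec(s["ee_rot"]).as_matrix(); print(s["position"],s["force"],np.degrees(np.arctan2(r[1,1],r[0,1])),r[:,2])
b,d=arm.get_image("side"); u,v=250,132
cv2.imwrite("pics/end.png",cv2.resize(b[v-24:v+36,u-33:u+33],(660,600),interpolation=cv2.INTER_CUBIC))
P=cloud("side",d)*1000; m=(b.max(2)<60)&(abs(P[...,0]-575)<26)&(abs(P[...,1]-251)<26)&(P[...,2]>95)&(P[...,2]<150); m[:100]=0
v_,u_=np.nonzero(m); print(u_.min(),u_.max(),v_.min(),v_.max(),np.percentile(P[m][:,2],[1,5,50,95,99]))
for z in(.1,.121): print(z,pix("side",[.575,.2515,z]))
```

```text
[0.57467415 0.2513985  0.18912018] [-7.12288089 -0.56855147 20.73627047] -1.0800561840114908 [ 0.001306    0.00122466 -0.9999984 ]
244 255 128 142 [ 98.22138345 103.38913487 120.81022819 143.62699454 146.28427989]
0.1 (np.float64(249.96250312163139), np.float64(139.8709553255726))
0.121 (np.float64(249.94597134319517), np.float64(134.83239766825065))
```

View pics/end.png

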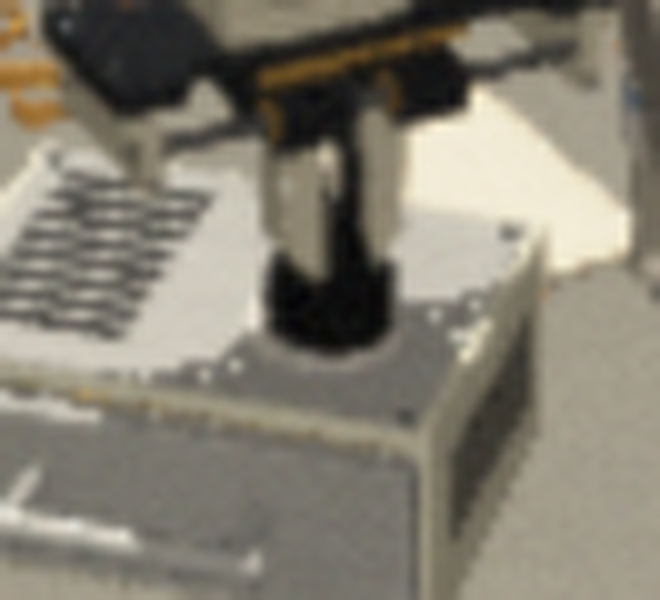

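The knob is seated upright with its skirt at (330,310), close above the plate. The load rose with the spring and then sharply at the height of the stop (21 N), and the drawer front is flush. Handing in.

```bash
python3 -c "
from cell import arm
print(arm.sign_off())"
```

```text
the job is handed in; nothing more can be done
None
```

I've handed the job in, though no verdict came back: the drawer is shut and the black knob is on the D-shaft, flats matched and held down on its stop with about 21 N, the gripper still on it.

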